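Tools into the tool rest by length

ROBOT

A 6-joint arm with a two-finger parallel gripper is mounted at the origin on a cart in front of the work surface, level with it; the furniture and walls round the work are solid. World frame = base frame: x ahead of the robot, y to its left, z up, the work surface at z = 0. Lengths are in mm, angles in rad, forces in N, time in s.
With the tool pointing down it reaches from about 400 to 925 mm from the base axis. Payload 3.4 kg.
Tool frame: the origin (TCP) lies midway between the tips of the shut fingers; the grasp point (between the pads) lies arm.grip_depth behind it (arm.grip_depth is the distance from the TCP to the grasp point, in mm); z points along the fingers, y is the line along which they close (so a half turn about z gives the same grasp; the last joint's range is limited). The gripper opens to 85 mm and grips with 20 to 120 N. Pads are 22 mm wide; open, the fingers measure 114 mm over their backs; the gripper's body (76 mm by 85 mm) begins 54 mm behind the grasp point. The pads swing forward as they close: fully open they stand 13 mm farther back than shut.
Start: joints at [1.185, 0.307, 1.506, -0, 1.328, -0.073], TCP at [176.965, 547.097, 231.305] pointing down, gripper open.
Joint ranges: [-3.12, 3.12], [-1.05, 2.28], [0.14, 2.33], [-1.42, 4.57], [0.1, 2.73], [-2.68, 2.68]. Speed limits (rad/s): [2.57, 2.57, 3.14, 3.14, 3.14, 3.14].

INTERFACE

Orientations are given as a unit quaternion [x, y, z, w].
In Python, from rig import arm gives the robot as it stands.
- The arm moves only by the shell command python3 -m inch 'ROWS'. ROWS is JSON, a list that holds one entry, the list of rows, each a list of 5 numbers: the opening in per cent of the stroke, from 0 (shut) to 100 (fully open), then the shift along the tool's x, y, z in mm, then the turn about the tool's z in degrees. A call has 1 to 8 rows; each row is the pose to reach, as a shift and turn from the pose commanded when the call began, along the tool's axes at that moment; what a row does not reach only later rows make up. A row lasts 1/12 s, in which the tool goes at most 41.7 mm and 7.16 degrees, less where a joint would pass 70% of its speed; a pose out of reach is approached as far as the arm can. A call with a gripper value outside its range is refused whole. The fingers move at their own pace and stop on an object; the grip force is fixed at half the most. Time passes only in rows, so rows that repeat a pose let the fingers close. It gives the time, the measured TCP pose, the force, the opening and the grip force at its end, in the units of the state.
- arm.get_obs(): the state, without advancing time (a new reading comes with each control period).
- arm.camera(name): name is "side" or "top" or "wrist"; returns the picture (420x560x3 uint8, red, green, blue); there is no depth.
- arm.camera_model(name): a dict with "intrinsics" (3x3 intrinsics, pixels), "origin" and "attitude" of the camera in the world; the wrist camera has in their place "hand_eye" (4x4, takes a point from camera to tool coordinates, whose origin is the TCP and whose axes are the flange's). Camera axes: x right, y up, looking along -z (the intrinsics and any distortion apply to the point x, -y, -z); pixel columns grow to the right and rows downward; lengths in mm; the calibration is good to about 2 mm. A picture is of the moment at which its call begins: read the wrist's pose just before it. camera_model takes no time and is no camera call.
- arm.hand_in(): hands the job in; it is judged then, once.
The state is a dict: "time_s": time; "joint_positions": joint angles; "dq": joint speeds; "effort": joint torques, N m; "position": TCP position; "eef_rot": TCP orientation; "ft_force": force on the tool from outside, world axes, zero at the start; "wrist_torque": the same for the moment, N m; "width": finger opening in mm; "gripper_force": force on a finger pad.
Only numpy, scipy, OpenCV 4.12 (cv2) and the standard library are available. Lean on these libraries where they do the work, as an engineer would, in place of code of your own. Each camera call takes 0.05 s, during which the arm holds its last target. There are 200 camera calls.

TASK

Put the desoldering pump, the two screwdrivers and the marker pen into the tool rest, one on each pad, in order of overall length: the longest on the pad next to the tall post, the shortest at the other end. Lay each tool straight along its pad, with the middle of the pump's barrel, of the pen or of a screwdriver's handle over the middle of the pad; it does not matter which way a tool points. Leave the battery cell where it lies.

Things in the scene. Friction and masses are not known exactly. Their poses are not given: they have to be found in the camera images.
- pump_mid (a point): desoldering pump: long blue barrel with thin black plunger and white nozzle, 200 mm long over all, barrel 22 mm thick; lying on the desk. Point at the middle of its length, 11 mm above what it lies on. y along its length, z up.
- big_driver_mid (a point): screwdriver with thick yellow handle, 155 mm long over all, handle 26 mm wide and 27 mm high; lying on the desk. Point at the middle of the handle, half-way up (13.5 mm). y along its length from the point towards the handle's end; the blade points to -y.
- pen_mid (a point): white marker pen with black cap, 135 mm long, 16 mm thick; lying on the desk. Point at the middle of its length, 8 mm up. y along its length.
- small_driver_mid (a point): small screwdriver with black and orange handle, 105 mm long over all, handle 18 mm wide and 20 mm high, 60 mm long; lying on the desk. Point at the middle of the handle, half-way up (10 mm). y along its length from the point towards the handle's end; the blade points to -y.
- bay_1: grey pad, 120 mm along its x, 54 mm along its y, one of four alike in a row 75 mm apart (along y) on the tool rest; a tool lies along x. Origin: centre of its underside, 4 mm above the desk; flat top with black liner 6 mm higher. Four low corner lips (4 mm high, 26 mm long along x, 44 mm between them); the sides are open between. End pad on the +y side.
- bay_2: grey pad, 120 mm along its x, 54 mm along its y, one of four alike in a row 75 mm apart (along y) on the tool rest; a tool lies along x. Origin: centre of its underside, 4 mm above the desk; flat top with black liner 6 mm higher. Lips as on bay_1. Second from the +y end.
- bay_3: grey pad, 120 mm along its x, 54 mm along its y, one of four alike in a row 75 mm apart (along y) on the tool rest; a tool lies along x. Origin: centre of its underside, 4 mm above the desk; flat top with black liner 6 mm higher. Lips as on bay_1. Third from the +y end.
- bay_4: grey pad, 120 mm along its x, 54 mm along its y, one of four alike in a row 75 mm apart (along y) on the tool rest; a tool lies along x. Origin: centre of its underside, 4 mm above the desk; flat top with black liner 6 mm higher. Lips as on bay_1. End pad on the -y side.
- tall_post: fixed upright black post with a round head, 46 mm high, 28 mm across the head, on one end of the tool rest's flat dark steel bar (50 x 390 x 4 mm, under the pads), 70 mm beyond the centre of the end pad; the other end bears only a shiny screw head, 16 mm across, 6 mm high. Which end it is on changes. Origin at its foot on the bar.
- cell_mid (a point): a loose red and white battery cell, 15 x 50 x 15 mm, lying among the tools; it is to be left where it is. Point at its centre; y along its length.
Things that resemble listed ones, but are neither listed nor needed, are in the scene too. Leave any brown look-alike of the bay_1 alone.

How it is judged (in metres and radians):
At the end, for the whole second after the job is handed in: From the tall post outward lie pump, yellow screwdriver, pen, small screwdriver, one on each pad: mid point within 12 mm of the pad's centre line, 25 mm of its middle lengthwise, 6 mm of its resting height, within 0.2 rad of the pad's direction; all at rest, the cell not moved over 20 mm (((horizontal distance between tall_post and bay_1 below 0.12 m and (y of pump_mid in the frame of bay_1 between -0.012 and 0.012 m and x of pump_mid in the frame of bay_1 between -0.025 and 0.025 m and z of pump_mid in the frame of bay_1 between 0.011 and 0.023 m and angle between the y axis of pump_mid and the x axis of bay_1, either way round below 0.2 rad) and (y of big_driver_mid in the frame of bay_2 between -0.012 and 0.012 m and x of big_driver_mid in the frame of bay_2 between -0.025 and 0.025 m and z of big_driver_mid in the frame of bay_2 between 0.0135 and 0.0255 m and angle between the y axis of big_driver_mid and the x axis of bay_2, either way round below 0.2 rad) and (y of pen_mid in the frame of bay_3 between -0.012 and 0.012 m and x of pen_mid in the frame of bay_3 between -0.025 and 0.025 m and z of pen_mid in the frame of bay_3 between 0.008 and 0.02 m and angle between the y axis of pen_mid and the x axis of bay_3, either way round below 0.2 rad) and (y of small_driver_mid in the frame of bay_4 between -0.012 and 0.012 m and x of small_driver_mid in the frame of bay_4 between -0.025 and 0.025 m and z of small_driver_mid in the frame of bay_4 between 0.01 and 0.022 m and angle between the y axis of small_driver_mid and the x axis of bay_4, either way round below 0.2 rad)) or (horizontal distance between tall_post and bay_4 below 0.12 m and (y of pump_mid in the frame of bay_4 between -0.012 and 0.012 m and x of pump_mid in the frame of bay_4 between -0.025 and 0.025 m and z of pump_mid in the frame of bay_4 between 0.011 and 0.023 m and angle between the y axis of pump_mid and the x axis of bay_4, either way round below 0.2 rad) and (y of big_driver_mid in the frame of bay_3 between -0.012 and 0.012 m and x of big_driver_mid in the frame of bay_3 between -0.025 and 0.025 m and z of big_driver_mid in the frame of bay_3 between 0.0135 and 0.0255 m and angle between the y axis of big_driver_mid and the x axis of bay_3, either way round below 0.2 rad) and (y of pen_mid in the frame of bay_2 between -0.012 and 0.012 m and x of pen_mid in the frame of bay_2 between -0.025 and 0.025 m and z of pen_mid in the frame of bay_2 between 0.008 and 0.02 m and angle between the y axis of pen_mid and the x axis of bay_2, either way round below 0.2 rad) and (y of small_driver_mid in the frame of bay_1 between -0.012 and 0.012 m and x of small_driver_mid in the frame of bay_1 between -0.025 and 0.025 m and z of small_driver_mid in the frame of bay_1 between 0.01 and 0.022 m and angle between the y axis of small_driver_mid and the x axis of bay_1, either way round below 0.2 rad))) and linear speed of each of pump, big_driver, pen, small_driver below 0.02 m/s); the robot touches nothing.
It fails at once if the battery cell is moved by more than 20 mm (distance of cell_mid from where it was at the start of the episode above 0.02 m).
It also fails if it takes over 99 s, if anything falls off the work surface, if the arm or the gripper's body presses on something with over 40 N, if the wrist force passes 120 N, or if a joint passes its speed limit or range.

## Working session

There is one attempt and no reset: what is moved stays moved. The work goes in short steps, Python scripts to look and compute and a shell command to move; the robot and the scene stay as the last step left them, time stands still between calls to the robot, and variables do not carry over. Pictures are saved under pics/ and viewed, at most 14 in all, crops included, and the job is handed in when it is done.

```bash
mkdir -p pics; python3 - <<'E'
from rig import arm
import cv2
print(arm.get_obs()); print(arm.grip_depth)
for n in("top","side"):
    cv2.imwrite(f"pics/{n}0.png",arm.camera(n)[:,:,::-1]); print(n,arm.camera_model(n))
print(arm.camera_model("wrist"))
E
```

```text
{'time_s': 0.0, 'joint_positions': array([ 1.18451872e+00,  3.07558302e-01,  1.50770096e+00,  6.31145606e-06,
        1.32840300e+00, -7.34825679e-02]), 'dq': array([ 0.00098361,  0.00063546, -0.00143133,  0.00059672,  0.0002998 ,
        0.00140639]), 'effort': array([ 3.52502493e-04, -4.57553959e+01, -2.51915878e+01,  1.12540058e-04,
        1.34993397e-02,  1.57914394e-05]), 'position': array([176.67978999, 546.43077213, 230.37906841]), 'eef_rot': array([ 1.55761380e-01,  9.87794170e-01, -1.00688259e-03, -2.38772952e-04]), 'ft_force': array([-0.03452051,  0.43212668, -0.40505877]), 'wrist_torque': array([-0.01676319,  0.05135956,  0.03127308]), 'gripper_force': 0.0, 'width': 85.00960958805322}
18.700000000000003
top {'intrinsics': array([[545.56329999,   0.        , 276.34380781],
       [  0.        , 545.56329999, 215.89428209],
       [  0.        ,   0.        ,   1.        ]]), 'origin': array([-814.49284956,  485.85476407, 1746.51761173]), 'attitude': array([-0.20596667,  0.25699979,  0.72736441, -0.60205469])}
side {'intrinsics': array([[496.10808827,   0.        , 272.20496877],
       [  0.        , 496.10808827, 204.51724983],
       [  0.        ,   0.        ,   1.        ]]), 'origin': array([  68.17898368, -907.40251456, 1173.52567844]), 'attitude': array([ 0.39417769, -0.07166849, -0.18166167,  0.898046  ])}
{'intrinsics': array([[362.25763689,   0.        , 281.46167371],
       [  0.        , 362.25763689, 209.13693021],
       [  0.        ,   0.        ,   1.        ]]), 'hand_eye': array([[-2.16076323e-04,  9.45406807e-01,  3.25892500e-01,
         8.45117791e+01],
       [ 9.99999215e-01,  6.06503101e-04, -1.09642292e-03,
         2.85080054e-02],
       [-1.23422051e-03,  3.25892008e-01, -9.45406196e-01,
        -1.43088555e+02],
       [ 0.00000000e+00,  0.00000000e+00,  0.00000000e+00,
         1.00000000e+00]])}
```

View pics/top0.png

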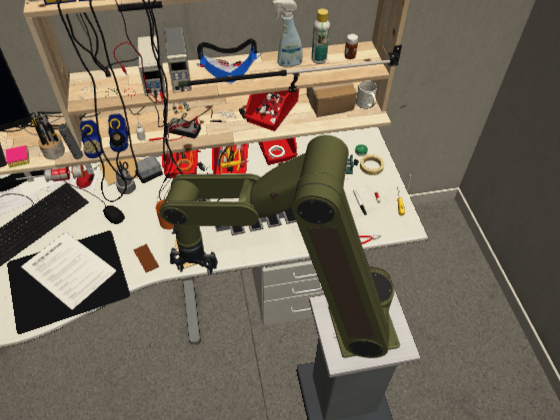

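View pics/side0.png

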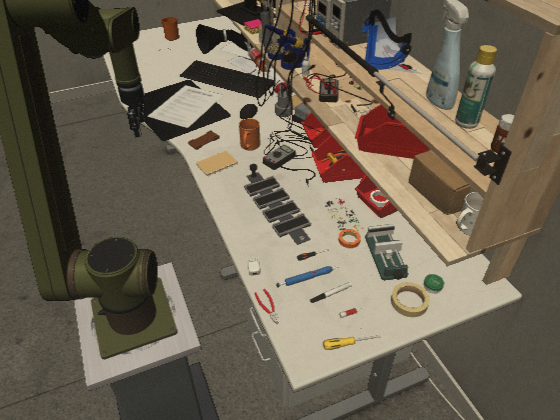

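The side picture shows the tools: the small driver (307,256), pump (305,275), pen (330,293), cell (348,312) and yellow driver (350,343). The rest's four pads are at (262,184), (273,199), (281,213) and (292,227), with the post probably at (252,170). Possible mix-ups are the brown pads at (203,139) and (215,161), the red pliers (265,303) and the green vise (387,255).

```bash
cat > h.py <<'E'
from rig import arm
import numpy as np, cv2
from scipy.spatial.transform import Rotation as R
def cam(n,obs=None):
    m=arm.camera_model(n); K=m["intrinsics"]
    if n=="wrist":
        o=obs or arm.get_obs(); r=R.from_quat(o["eef_rot"]).as_matrix(); H=m["hand_eye"]
        return K,r@H[:3,3]+o["position"],r@H[:3,:3]
    return K,np.array(m["origin"]),R.from_quat(m["attitude"]).as_matrix()
def cast(c,uv,z):
    K,o,A=c; uv=np.atleast_2d(uv).astype(float)
    d=np.c_[(uv[:,0]-K[0,2])/K[0,0],-(uv[:,1]-K[1,2])/K[1,1],-np.ones(len(uv))]@A.T
    return o+d*((z-o[2])/d[:,2])[:,None]
E
python3 - <<'E'
from h import *
im=cv2.imread("pics/side0.png"); c=cam("side")
pts=dict(pad1=(262,184,10),pad2=(273,199,10),pad3=(281,213,10),pad4=(292,227,10),post=(252,168,40),screw=(302,240,8),small=(303,258,10),pumpA=(278,285,11),pumpB=(332,267,11),penA=(311,301,8),penB=(350,284,8),cell=(348,312,8),bigA=(326,345,13),bigB=(352,342,13),bigtip=(380,337,13),vise=(387,255,40))
for k,v in pts.items(): print(k,cast(c,v[:2],v[2])[0].round())
cr=im[150:370,200:440]; cv2.imwrite("pics/side_crop.png",cv2.resize(cr,None,fx=2.7,fy=2.7,interpolation=cv2.INTER_CUBIC))
E
```

```text
pad1 [542. 377.  10.]
pad2 [548. 286.  10.]
pad3 [545. 210.  10.]
pad4 [552. 135.  10.]
post [530. 442.  40.]
screw [559.  70.   8.]
small [528.  -1.  10.]
pumpA [416. -68.  11.]
pumpB [593. -69.  11.]
penA [ 481. -156.    8.]
penB [ 613. -146.    8.]
cell [ 560. -230.    8.]
bigA [ 454. -301.   13.]
bigB [ 522. -320.   13.]
bigtip [ 598. -336.   13.]
vise [ 754. -114.   40.]
```

View pics/side_crop.png

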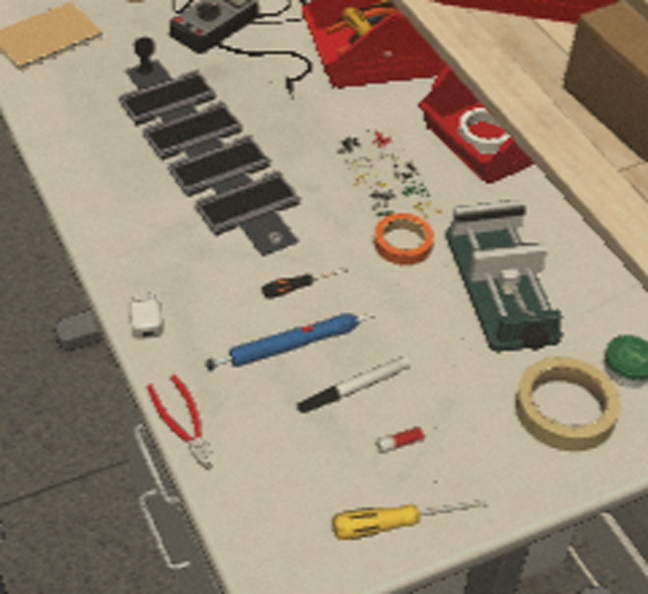

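Post is at the +y end, next to bay_1. So pump goes to bay_1, yellow driver to bay_2, pen to bay_3 and small driver to bay_4. I'll move over the rest and look with the wrist camera.

```bash
python3 -m inch '[[[100,-36,-14,-8,-6],[100,-72,-28,-16,-12],[100,-108,-42,-25,-18],[100,-145,-56,-33,-18],[100,-182,-71,-41,-18],[100,-218,-85,-50,-18],[100,-218,-85,-50,-18],[100,-218,-85,-50,-18]]]'; python3 -c "
from h import *
o=arm.get_obs();print(o['position'],R.from_quat(o['eef_rot']).as_matrix()[:,0])"
```

```text
time_s: 0.77
position: [359.9, 397.9, 281.5]
eef_rot: [0.002, 1.0, 0.0, 0.0]
ft_force: [-1.0, -0.4, 0.1]
width: 85.5
gripper_force: 0.0
[359.90892348 397.88144066 281.52783275] [-9.99995217e-01  3.07336379e-03 -3.46802022e-04]
```

```bash
python3 -m inch '[[[100,-20,-29,-12,0],[100,-40,-58,-24,0],[100,-60,-87,-36,0],[100,-80,-116,-48,0],[100,-100,-143,-58,0],[100,-100,-143,-58,0],[100,-100,-143,-58,0]]]'; python3 - <<'E'
from h import *
import json
o=arm.get_obs(); im=arm.camera("wrist")[:,:,::-1]
cv2.imwrite("pics/w1.png",im); np.save("w1.npy",np.r_[o["position"],o["eef_rot"]])
E
python3 -m inch '[[[100,0,-40,0,0],[100,0,-80,0,0],[100,0,-120,0,0],[100,0,-160,0,0],[100,0,-200,0,0],[100,0,-240,0,0],[100,0,-280,0,0],[100,0,-320,0,0]]]'
python3 -m inch '[[[100,0,-35,0,0],[100,0,-70,0,0],[100,0,-105,0,0],[100,0,-105,0,0],[100,0,-105,0,0]]]'
python3 - <<'E'
from h import *
o=arm.get_obs(); im=arm.camera("wrist")[:,:,::-1]
cv2.imwrite("pics/w2.png",im); np.save("w2.npy",np.r_[o["position"],o["eef_rot"]])
E
```

```text
time_s: 1.35
position: [458.5, 256.3, 339.2]
eef_rot: [0.0, 1.0, 0.0, -0.0]
ft_force: [-1.1, -0.0, -0.1]
width: 85.1
gripper_force: 0.0
time_s: 2.07
position: [457.9, -63.0, 338.4]
eef_rot: [-0.002, 1.0, 0.001, -0.001]
ft_force: [1.2, 0.9, -0.5]
width: 85.8
gripper_force: 0.0
time_s: 2.48
position: [458.9, -168.1, 338.1]
eef_rot: [-0.0, 1.0, 0.001, -0.001]
ft_force: [0.2, 0.7, 0.4]
width: 85.5
gripper_force: 0.0
```

View pics/w1.png

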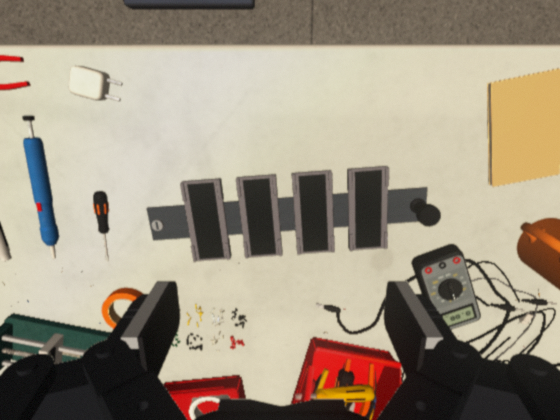

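View pics/w2.png

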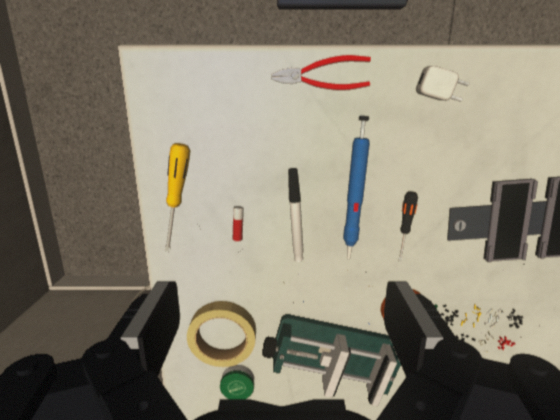

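w1 shows the four pads with black liners at (206,219), (259,216), (313,211) and (368,208), and the post head at (425,210). w2 shows the yellow handle (176,175), cell (237,224), pen (296,215), pump (357,190) and small driver handle (409,213). Next I measure both with masks.

```bash
cat >> h.py <<'E'
def load(n):
    v=np.load(n+".npy"); return cv2.imread(f"pics/{n}.png"),cam("wrist",dict(position=v[:3],eef_rot=v[3:]))
def ends(mask,box,c,z):
    x0,y0,x1,y1=box; m=np.zeros_like(mask); m[y0:y1,x0:x1]=mask[y0:y1,x0:x1]
    n,l,s,_=cv2.connectedComponentsWithStats(m); k=1+np.argmax(s[1:,4])
    p=np.argwhere(l==k)[:,::-1]; w=cast(c,p,z)[:,:2].astype(np.float32)
    (cx,cy),(a,b),t=cv2.minAreaRect(w); q=w-w.mean(0); v=np.linalg.svd(q,full_matrices=False)[2][0]; v*=np.sign(v[0])
    e=q@v; return np.array([cx,cy]).round(1),np.array([a,b]).round(1),"yawdeg",np.degrees(np.arctan2(v[1],v[0])).round(1),"axis ends",(w.mean(0)+v*e.min()).round(1),(w.mean(0)+v*e.max()).round(1)
E
python3 - <<'E'
from h import *
im,c=load("w1"); g=im.max(2)
blk=((g<50)*255).astype(np.uint8)
for n,b in dict(bay4=(184,178,230,262),bay3=(240,174,280,258),bay2=(292,170,335,255),bay1=(347,166,388,252)).items(): print(n,*ends(blk,b,c,10))
im,c=load("w2"); h=cv2.cvtColor(im,cv2.COLOR_BGR2HSV); H,S,V=[h[:,:,i] for i in range(3)]
U=lambda m:(m*255).astype(np.uint8)
print("big",*ends(U((H>18)&(H<35)&(S>130)),(150,130,200,220),c,13.5))
print("pump",*ends(U((H>95)&(H<125)&(S>120)),(335,120,380,255),c,11))
print("small",*ends(U((V<100)|(S>120)),(395,185,422,240),c,10))
print("pencap",*ends(U(V<80),(283,160,310,275),c,8))
print("cell",*ends(U((S>120)),(225,200,250,250),c,7))
for n,p,z in(("pen",(293,168),8),("pen",(298,262),8),("pumptop",(364,117),11),("nozzle",(349,259),11),("smalltip",(401,262),10),("bigtip",(168,250),13)): print(n,cast(c,p,z)[0].round(1))
E
```

```text
bay4 [555.3 151.6] [107.9  33. ] yawdeg 4.3 axis ends [501.5 147.7] [609.  155.8]
bay3 [549.4 226.6] [108.1  33.1] yawdeg 4.4 axis ends [495.5 222.4] [603.3 230.8]
bay2 [543.9 301.5] [107.5  33.2] yawdeg 4.4 axis ends [490.3 297.4] [597.5 305.7]
bay1 [538.2 376.5] [108.3  32.8] yawdeg 4.6 axis ends [484.1 372.1] [592.  380.7]
big [ 488.9 -305.9] [24.3 87.6] yawdeg -12.4 axis ends [ 446. -297.] [ 531.6 -315.8]
pump [514.4 -67.2] [ 18.6 148.2] yawdeg -2.3 axis ends [440.4 -64.2] [588.5 -70.2]
small [542.   9.] [60.2 18.6] yawdeg -2.8 axis ends [511.8   9.5] [572.    6.6]
pencap [ 502.9 -149.9] [44.9 13.7] yawdeg 4.3 axis ends [ 480.4 -152.3] [ 525.6 -148.9]
cell [ 568.  -229.4] [11.4 31.9] yawdeg -2.7 axis ends [ 552.1 -228.7] [ 583.9 -230.3]
pen [ 479.2 -151.4    8. ]
pen [ 618.3 -142.7    8. ]
pumptop [413.1 -62.5  11. ]
nozzle [612.1 -69.4  11. ]
smalltip [617.5   6.6  10. ]
bigtip [ 596.5 -327.9   13. ]
```

Sizes and the 75 mm pitch match: pads yaw 4.4°, pump mid (513,-67), big (489,-306), pen (549,-147), small (542,8). I'll do the small driver first: hover, then descend.

```bash
python3 -m inch '[[[60,-11,23,31,1],[60,-22,46,62,2.5],[60,-33,69,93,2.5],[60,-44,92,124,2.5],[60,-55,115,155,2.5],[60,-66,138,186,2.5],[60,-76,160,217,2.5],[60,-83,176,238,2.5]]]'
python3 -m inch '[[[60,0,0,30,0],[60,0,0,55,0],[60,0,0,70,0],[60,0,0,70,0],[60,0,0,70,0]]]'
python3 - <<'E'
from h import *
o=arm.get_obs(); print(o["position"],o["width"],R.from_quat(o['eef_rot']).as_matrix()[:,0]); im=arm.camera("wrist")[:,:,::-1]
cv2.imwrite("pics/w3.png",im)
E
```

```text
time_s: 3.2
position: [540.0, 12.5, 98.5]
eef_rot: [0.019, 1.0, 0.001, -0.002]
ft_force: [0.0, -0.7, -0.0]
width: 51.4
gripper_force: 0.0
time_s: 3.62
position: [540.4, 9.8, 30.6]
eef_rot: [0.02, 1.0, 0.0, -0.001]
ft_force: [0.3, 0.4, -0.0]
width: 51.2
gripper_force: 0.0
[540.37828519   9.78903859  30.62385277] 51.197383653820566 [-0.99921988  0.03937897  0.00298767]
```

View pics/w3.png

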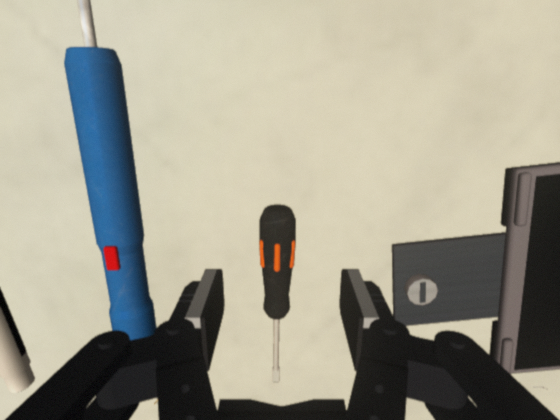

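The handle (277,262) lies centred and straight between the fingers, so I grip and lift.

```bash
python3 -m inch '[[[60,0,0,20,0],[60,0,0,28,0],[60,0,0,28,0],[0,0,0,28,0],[0,0,0,28,0],[0,0,0,28,0],[0,0,0,28,0],[0,0,0,28,0]]]'
python3 -m inch '[[[0,0,0,0,0],[0,0,0,0,0],[0,0,0,-15,0],[0,0,0,-40,0],[0,0,0,-80,0],[0,0,0,-100,0],[0,0,0,-100,0]]]'
```

```text
time_s: 4.33
position: [542.6, 7.3, 4.5]
eef_rot: [0.021, 1.0, -0.0, 0.001]
ft_force: [0.0, 0.4, 6.2]
width: 16.3
gripper_force: 59.7
time_s: 4.92
position: [545.6, 7.1, 108.4]
eef_rot: [0.021, 1.0, -0.0, 0.005]
ft_force: [0.3, -0.5, -0.8]
width: 16.2
gripper_force: 58.9
```

```bash
python3 -m inch '[[[0,-1,30,0,-2],[0,-3,65,0,-5],[0,-5,100,0,-7],[0,-7,130,0,-7],[0,-7,145,0,-7],[0,-7,145,20,-7],[0,-7,145,50,-7],[0,-7,145,70,-7]]]'
python3 -c "
from h import *
o=arm.get_obs();print(o['position'],R.from_quat(o['eef_rot']).as_matrix()[:,0])"
```

```text
time_s: 5.58
position: [553.8, 152.4, 31.3]
eef_rot: [-0.041, 0.999, -0.0, -0.001]
ft_force: [-0.3, -0.3, -0.7]
width: 15.8
gripper_force: 59.0
[553.80198734 152.43500893  31.33623927] [-0.99671262 -0.08100673  0.00136277]
```

```bash
python3 -m inch '[[[0,0,0,10,0],[0,0,0,17,0],[0,0,0,17,0],[50,0,0,17,0],[50,0,0,17,0],[50,0,0,17,0],[50,0,0,-20,0],[50,0,0,-55,0]]]'
python3 -m inch '[[[60,0,-40,0,0],[60,0,-80,0,0],[60,0,-80,0,0],[60,0,-80,0,0]]]'
python3 - <<'E'
from h import *
o=arm.get_obs(); print(o["position"],R.from_quat(o['eef_rot']).as_matrix()[:,0]); im=arm.camera("wrist")[:,:,::-1]
cv2.imwrite("pics/w4.png",im); np.save("w4.npy",np.r_[o["position"],o["eef_rot"]])
E
```

```text
time_s: 6.25
position: [553.1, 151.5, 87.4]
eef_rot: [-0.04, 0.999, -0.0, -0.003]
ft_force: [1.1, 0.6, 0.3]
width: 42.8
gripper_force: 0.0
time_s: 6.58
position: [561.8, 70.3, 89.2]
eef_rot: [-0.038, 0.999, 0.0, 0.001]
ft_force: [0.3, 0.2, 0.3]
width: 51.4
gripper_force: 0.0
[561.81893506  70.34677797  89.17744734] [-0.99711181 -0.07593094 -0.0015912 ]
```

View pics/w4.png

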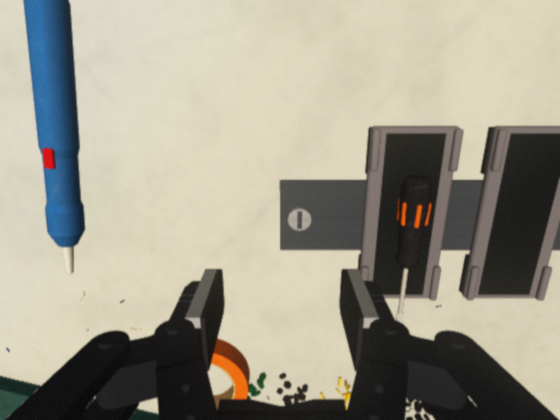

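The small driver lies on bay_4 with its handle centre (411,222) near the pad centre (411,213). Now the pen.

```bash
python3 -m inch '[[[60,5,-36,0,0],[60,10,-72,0,1],[60,15,-108,0,1],[60,20,-144,0,1],[60,25,-180,0,1],[60,29,-215,0,1],[60,29,-215,30,1],[60,29,-215,50,1]]]'
python3 -m inch '[[[60,0,0,0,0],[60,0,0,0,0]]]'
python3 - <<'E'
from h import *
o=arm.get_obs(); print(o["position"],o["width"],R.from_quat(o['eef_rot']).as_matrix()[:,0]); im=arm.camera("wrist")[:,:,::-1]
cv2.imwrite("pics/w5.png",im); c=cam("wrist",o)
for p in((281,100),(281,300)): print(cast(c,p,8))
E
```

```text
time_s: 7.3
position: [550.8, -145.8, 38.1]
eef_rot: [-0.03, 1.0, -0.0, 0.001]
ft_force: [-0.9, 1.0, -1.1]
width: 51.5
gripper_force: 0.0
time_s: 7.47
position: [548.5, -143.0, 37.2]
eef_rot: [-0.032, 0.999, 0.001, -0.002]
ft_force: [1.3, -0.2, 0.3]
width: 51.4
gripper_force: 0.0
[ 548.48985915 -143.01380027   37.22678323] 51.410682955587575 [-0.99799287 -0.063241    0.00328806]
[[ 470.93271125 -147.71252781    8.        ]]
[[ 576.24157987 -141.10665265    8.        ]]
```

View pics/w5.png

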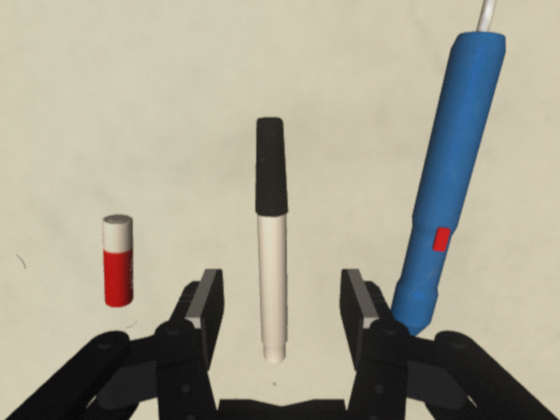

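The pen (272,117–362) is about 4 mm left of centre and the cell (118,260) is well clear. I shift -4 and grip.

```bash
python3 -m inch '[[[60,0,-4,20,0],[60,0,-4,32,0],[60,0,-4,33,0],[0,0,-4,33,0],[0,0,-4,33,0],[0,0,-4,33,0],[0,0,-4,33,0],[0,0,-4,33,0]]]'
python3 -m inch '[[[0,0,0,0,0],[0,0,0,0,0],[0,0,0,-15,0],[0,0,0,-40,0],[0,0,0,-75,0],[0,0,0,-100,0],[0,0,0,-100,0],[0,0,0,-100,0]]]'
python3 -c "
from h import *
o=arm.get_obs();print(o['position'],R.from_quat(o['eef_rot']).as_matrix()[:,0])"
```

```text
time_s: 8.18
position: [550.9, -148.2, 6.9]
eef_rot: [-0.031, 1.0, -0.0, 0.001]
ft_force: [-0.0, 1.5, 6.2]
width: 12.3
gripper_force: 58.7
time_s: 8.85
position: [551.3, -148.9, 107.7]
eef_rot: [-0.031, 1.0, -0.001, 0.002]
ft_force: [0.0, -0.1, -0.1]
width: 12.3
gripper_force: 58.5
[ 551.32661344 -148.94464767  107.65234889] [-0.99803449 -0.06247597 -0.00488925]
```

```bash
python3 -m inch '[[[0,-2,30,0,0],[0,-5,70,0,-1],[0,-7,110,0,-1],[0,-9,150,0,-1],[0,-12,190,0,-1],[0,-14,230,0,-1],[0,-17,270,0,-1],[0,-19,310,0,-1]]]'
python3 -m inch '[[[0,-3,35,0,0],[0,-5,65,0,0],[0,-5,65,20,0],[0,-5,65,50,0],[0,-5,65,70,0],[0,-5,65,70,0],[0,-5,65,70,0]]]'
python3 -c "
from h import *
o=arm.get_obs();print(o['position'],R.from_quat(o['eef_rot']).as_matrix()[:,0])"
```

```text
time_s: 9.52
position: [547.9, 163.8, 103.7]
eef_rot: [-0.04, 0.999, -0.0, -0.001]
ft_force: [0.2, -0.2, -1.3]
width: 12.6
gripper_force: 58.6
time_s: 10.1
position: [546.9, 226.7, 33.0]
eef_rot: [-0.04, 0.999, -0.001, -0.003]
ft_force: [0.9, -0.2, 0.4]
width: 12.4
gripper_force: 58.6
[546.93249509 226.69191852  33.03026562] [-0.99677981 -0.07998455  0.00569999]
```

```bash
python3 -m inch '[[[0,-2,0,10,0],[0,-2,0,18,0],[0,-2,0,18,0],[50,-2,0,18,0],[50,-2,0,18,0],[50,-2,0,18,0],[50,-2,0,-20,0],[50,-2,0,-55,0]]]'
python3 -m inch '[[[60,0,-40,-5,0],[60,0,-80,-10,0],[60,0,-120,-10,0],[60,0,-120,-10,0],[60,0,-120,-10,0]]]'
python3 - <<'E'
from h import *
o=arm.get_obs(); print(o["position"],R.from_quat(o['eef_rot']).as_matrix()[:,0]); im=arm.camera("wrist")[:,:,::-1]
cv2.imwrite("pics/w6.png",im)
E
```

```text
time_s: 10.77
position: [549.1, 226.7, 89.2]
eef_rot: [-0.04, 0.999, -0.001, -0.003]
ft_force: [1.3, -0.2, 0.7]
width: 42.8
gripper_force: 0.0
time_s: 11.18
position: [560.9, 105.8, 100.9]
eef_rot: [-0.038, 0.999, 0.0, 0.0]
ft_force: [0.1, -0.2, 0.4]
width: 51.3
gripper_force: 0.0
[560.94647221 105.83270555 100.91164323] [-9.97137306e-01 -7.56087825e-02 -7.10272469e-04]
```

View pics/w6.png

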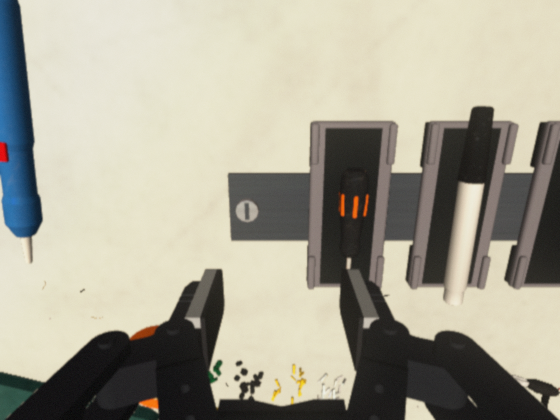

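The pen lies on bay_3 (467,205), centred and straight. Next the pump.

```bash
python3 -m inch '[[[60,11,-35,0,1],[60,24,-70,0,4],[60,37,-105,0,6.6],[60,50,-140,0,6.6],[60,61,-169,0,6.6],[60,61,-169,30,6.6],[60,61,-169,55,6.6],[60,61,-169,58,6.6]]]'
python3 -m inch '[[[60,0,0,0,0],[60,0,0,0,0]]]'
python3 - <<'E'
from h import *
o=arm.get_obs(); print(o["position"],o["width"],R.from_quat(o['eef_rot']).as_matrix()[:,0]); im=arm.camera("wrist")[:,:,::-1]
cv2.imwrite("pics/w7.png",im); c=cam("wrist",o)
h=cv2.cvtColor(im,cv2.COLOR_BGR2HSV); m=((h[:,:,0]>95)&(h[:,:,0]<125)&(h[:,:,1]>120)).astype(np.uint8)*255
print(*ends(m,(180,0,380,270),c,11))
E
```

```text
time_s: 11.9
position: [510.7, -64.2, 39.2]
eef_rot: [0.018, 1.0, 0.001, -0.003]
ft_force: [-0.3, 0.5, -0.9]
width: 51.7
gripper_force: 0.0
time_s: 12.07
position: [513.9, -64.3, 42.6]
eef_rot: [0.017, 1.0, 0.0, -0.0]
ft_force: [0.0, 0.3, -0.5]
width: 51.3
gripper_force: 0.0
[513.94170803 -64.32081089  42.59133802] 51.282645989698445 [-9.99433956e-01  3.36414426e-02  1.47285723e-04]
[481.7 -66.4] [20.2 84.5] yawdeg -2.3 axis ends [439.4 -64.8] [523.9 -68.1]
```

```bash
python3 -m inch '[[[60,0,-3,20,0],[60,0,-3,36,0],[60,0,-3,37,0],[0,0,-3,37,0],[0,0,-3,37,0],[0,0,-3,37,0],[0,0,-3,37,0],[0,0,-3,37,0]]]'
python3 -m inch '[[[0,0,0,0,0],[0,0,0,0,0],[0,0,0,-15,0],[0,0,0,-40,0],[0,0,0,-75,0],[0,0,0,-110,0],[0,0,0,-110,0],[0,0,0,-110,0]]]'
python3 - <<'E'
from h import *
o=arm.get_obs();print(o['position'],R.from_quat(o['eef_rot']).as_matrix()[:,0])
cv2.imwrite("pics/w8.png",arm.camera("wrist")[:,:,::-1])
E
```

```text
time_s: 12.78
position: [514.6, -68.3, 6.8]
eef_rot: [0.018, 1.0, -0.0, 0.001]
ft_force: [-0.5, 1.8, 6.2]
width: 19.3
gripper_force: 59.3
time_s: 13.45
position: [515.5, -68.9, 118.2]
eef_rot: [0.018, 1.0, -0.001, 0.003]
ft_force: [-0.0, -0.6, -2.1]
width: 19.7
gripper_force: 59.2
[515.45632919 -68.88486119 118.15560474] [-0.99935897  0.03516379 -0.00671957]
```

View pics/w8.png

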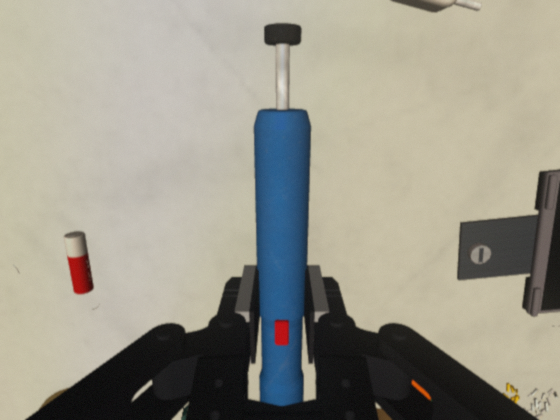

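The pump is held straight with its nozzle ahead. Carry it to bay_1.

```bash
python3 -m inch '[[[0,0,25,0,0],[0,-1,60,0,-2],[0,-2,100,0,-4],[0,-3,140,0,-6.5],[0,-4,180,0,-6.5],[0,-5,220,0,-6.5],[0,-6,260,0,-6.5],[0,-6,300,0,-6.5]]]'
python3 -c "
from h import *
o=arm.get_obs();p=o['position'];T=R.from_quat(o['eef_rot']).as_matrix();print(p,T[:,0],T.T@(np.array([540,376.5,118])-p))"
```

```text
time_s: 14.17
position: [528.4, 232.6, 113.2]
eef_rot: [-0.039, 0.999, -0.001, -0.002]
ft_force: [0.6, 0.2, -0.9]
width: 18.9
gripper_force: 59.2
[528.35053146 232.5812901  113.23531977] [-0.99694362 -0.07803756  0.00368235] [-22.82738319 142.56485569  -5.01795329]
```

```bash
python3 -m inch '[[[0,-6,38,0,0],[0,-12,76,0,0],[0,-18,112,0,0],[0,-22,142,0,0],[0,-22,142,30,0],[0,-22,142,65,0],[0,-22,142,80,0],[0,-22,142,80,0]]]'
python3 -c "
from h import *
o=arm.get_obs();o=arm.get_obs();p=o['position'];T=R.from_quat(o['eef_rot']).as_matrix();print(p,T[:,0],T.T@(np.array([540,376.5,34])-p))"
```

```text
time_s: 14.83
position: [535.7, 371.9, 28.4]
eef_rot: [-0.039, 0.999, -0.003, -0.006]
ft_force: [-0.7, -1.3, -1.1]
width: 19.1
gripper_force: 59.2
[535.68560079 371.94116569  28.40938439] [-0.99681708 -0.07880723  0.01204689] [-4.59258637  4.17021569 -5.67181146]
```

```bash
python3 -m inch '[[[0,0,0,0,0],[0,0,0,0,0]]]'
python3 -c "
from h import *
o=arm.get_obs();p=o['position'];T=R.from_quat(o['eef_rot']).as_matrix();print(p,T[:,0],T.T@(np.array([540,376.5,34])-p))"
```

```text
time_s: 15.0
position: [541.0, 374.4, 35.2]
eef_rot: [-0.039, 0.999, -0.0, -0.0]
ft_force: [-0.6, 0.7, 0.0]
width: 19.2
gripper_force: 59.2
[541.00582438 374.41642111  35.18782608] [-9.96966214e-01 -7.78352500e-02  2.05701237e-04] [0.8403527  2.15569969 1.18772077]
```

```bash
python3 -m inch '[[[0,0,2,10,0],[0,0,2,18,0],[0,0,2,18,0],[45,0,2,18,0],[45,0,2,18,0],[45,0,2,18,0],[45,0,2,-20,0],[45,0,2,-55,0]]]'
python3 -m inch '[[[60,0,-40,-25,0],[60,0,-80,-35,0],[60,5,-120,-35,0],[60,10,-155,-35,0],[60,10,-155,-35,0],[60,10,-155,-35,0]]]'
python3 - <<'E'
from h import *
o=arm.get_obs(); p=o["position"];T=R.from_quat(o['eef_rot']).as_matrix();print(p,T[:,0],T.T@(np.array([489,-306.5,100])-p)); im=arm.camera("wrist")[:,:,::-1]
cv2.imwrite("pics/w9.png",im)
E
```

```text
time_s: 15.67
position: [538.6, 375.2, 88.8]
eef_rot: [-0.039, 0.999, -0.002, -0.003]
ft_force: [1.2, -0.1, 0.6]
width: 38.1
gripper_force: 0.0
time_s: 16.17
position: [542.5, 219.1, 126.0]
eef_rot: [-0.037, 0.999, 0.0, 0.0]
ft_force: [-0.5, 0.3, -0.2]
width: 51.3
gripper_force: 0.0
[542.48552033 219.09207695 125.95479227] [-9.97231760e-01 -7.43559278e-02 -1.12272915e-04] [  92.42126012 -520.16320297   25.88313031]
```

View pics/w9.png

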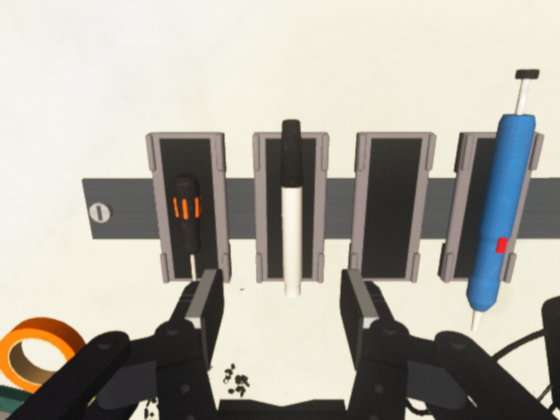

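The pump lies on bay_1, perhaps a little turned. I measure it from this picture while planning the next move.

```bash
python3 - <<'E'
from h import *
o=arm.get_obs(); im=cv2.imread("pics/w9.png"); c=cam("wrist",o)
h=cv2.cvtColor(im,cv2.COLOR_BGR2HSV); m=((h[:,:,0]>95)&(h[:,:,0]<125)&(h[:,:,1]>120)).astype(np.uint8)*255
print(*ends(m,(440,80,560,330),c,21))
print(cast(c,[(527,74),(475,331),(291,120),(292,297)],[21,21,18,18]).round(1))
blk=((im.max(2)<50)*255).astype(np.uint8); print(*ends(blk,(360,135,432,280),c,10))
E
```

```text
[542.  379.1] [151.9  24.8] yawdeg 4.2 axis ends [466.2 373.7] [617.8 384.9]
[[440.8 371.6  21. ]
 [637.8 387.7  21. ]
 [481.2 223.   18. ]
 [618.7 235.4  18. ]]
[551.5 303.7] [93.1 34.2] yawdeg 3.4 axis ends [504.8 301.2] [598.  306.7]
```

```bash
python3 -m inch '[[[60,6,-35,0,2],[60,13,-75,0,6],[60,20,-115,0,10],[60,27,-155,0,16],[60,34,-195,0,16],[60,41,-235,0,16],[60,48,-275,0,16],[60,55,-315,0,16]]]'
python3 -m inch '[[[60,0,0,0,0],[60,0,0,0,0]]]'
python3 -c "
from h import *
o=arm.get_obs();p=o['position'];T=R.from_quat(o['eef_rot']).as_matrix();print(p,T[:,0],T.T@(np.array([489,-306.5,45])-p))"
```

```text
time_s: 16.88
position: [513.4, -97.6, 125.4]
eef_rot: [0.099, 0.995, 0.0, 0.001]
ft_force: [0.6, -0.3, -0.2]
width: 50.9
gripper_force: 0.0
time_s: 17.05
position: [513.6, -98.3, 125.3]
eef_rot: [0.102, 0.995, 0.0, 0.0]
ft_force: [-0.3, 0.5, -0.3]
width: 51.0
gripper_force: 0.0
[513.56181021 -98.25720494 125.34893998] [-9.79220827e-01  2.02794637e-01 -9.52559485e-04] [ -18.10254877 -208.93543223   80.26567922]
```

The pump sits at (539,379) with yaw about 4.4°, within tolerance. On to the yellow driver.

```bash
python3 -m inch '[[[65,-3,-35,0,0],[65,-6,-75,0,0],[65,-10,-115,0,0],[65,-14,-155,0,0],[65,-17,-190,15,0],[65,-18,-209,45,0],[65,-18,-209,75,0],[65,-18,-209,80,0]]]'
python3 -m inch '[[[65,0,0,0,0],[65,0,0,0,0]]]'
python3 - <<'E'
from h import *
o=arm.get_obs();p=o['position'];T=R.from_quat(o['eef_rot']).as_matrix();print(p,T[:,0],T.T@(np.array([489,-306.5,6])-p),o["width"])
im=arm.camera("wrist")[:,:,::-1]; cv2.imwrite("pics/w10.png",im); c=cam("wrist",o)
h=cv2.cvtColor(im,cv2.COLOR_BGR2HSV); m=((h[:,:,0]>18)&(h[:,:,0]<35)&(h[:,:,1]>130)).astype(np.uint8)*255
print(*ends(m,(150,0,400,419),c,13.5))
E
```

```text
time_s: 17.72
position: [487.1, -302.9, 41.0]
eef_rot: [0.1, 0.995, 0.002, -0.003]
ft_force: [-0.5, 1.0, -0.1]
width: 55.6
gripper_force: 0.0
time_s: 17.88
position: [489.4, -303.6, 45.5]
eef_rot: [0.099, 0.995, 0.0, -0.0]
ft_force: [0.2, -0.7, 0.6]
width: 55.6
gripper_force: 0.0
[ 489.3967462  -303.64056406   45.48272761] [-9.80330642e-01  1.97361054e-01  6.68853202e-04] [-0.20180698 -2.91625619 39.4800492 ] 55.63739401099715
[ 489.9 -305.4] [24.7 90.8] yawdeg -12.4 axis ends [ 445.3 -296.6] [ 534.1 -316.1]
```

View pics/w10.png

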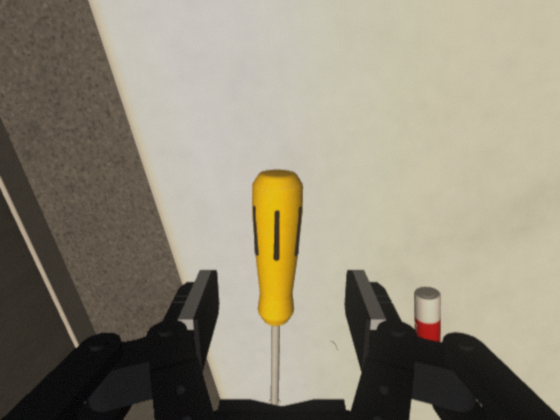

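The handle (277,248) is centred and the cell (427,315) is clear of the fingers. Grip and lift.

```bash
python3 -m inch '[[[65,0,-2,20,0],[65,0,-2,38,0],[65,0,-2,40,0],[0,0,-2,40,0],[0,0,-2,40,0],[0,0,-2,40,0],[0,0,-2,40,0],[0,0,-2,40,0]]]'
python3 -m inch '[[[0,0,0,0,0],[0,0,0,0,0],[0,0,0,-15,0],[0,0,0,-40,0],[0,0,0,-75,0],[0,0,0,-110,0],[0,0,0,-110,0],[0,0,0,-110,0]]]'
python3 - <<'E'
from h import *
o=arm.get_obs();p=o['position'];T=R.from_quat(o['eef_rot']).as_matrix();print(p,T[:,0],T.T@(np.array([543,301.5,115])-p))
E
```

```text
time_s: 18.6
position: [489.3, -308.0, 7.2]
eef_rot: [0.1, 0.995, -0.001, 0.002]
ft_force: [-0.4, 2.0, 7.2]
width: 24.9
gripper_force: 60.1
time_s: 19.27
position: [489.8, -308.9, 118.5]
eef_rot: [0.1, 0.995, -0.002, 0.003]
ft_force: [0.4, -0.5, -1.1]
width: 24.7
gripper_force: 59.1
[ 489.78093025 -308.8942008   118.49436279] [-0.97981476  0.19980591 -0.0063745 ] [ 69.83781533 608.72550715   1.22344774]
```

```bash
python3 -m inch '[[[0,3,25,0,0],[0,7,60,0,-4],[0,12,100,0,-8],[0,16,140,0,-12],[0,21,180,0,-16],[0,25,220,0,-16],[0,30,260,0,-16],[0,34,300,0,-16]]]'
python3 -c "
from h import *
o=arm.get_obs();p=o['position'];T=R.from_quat(o['eef_rot']).as_matrix();print(p,T[:,0],T.T@(np.array([543,301.5,115])-p))"
```

```text
time_s: 19.93
position: [512.8, -4.8, 114.0]
eef_rot: [-0.039, 0.999, 0.0, -0.002]
ft_force: [1.0, -0.4, -1.3]
width: 24.6
gripper_force: 59.2
[512.79578934  -4.81179294 113.95038156] [-0.99697016 -0.07772016  0.00317295] [-53.91596762 303.03833681  -1.07023213]
```

```bash
python3 -m inch '[[[0,-7,40,0,0],[0,-14,80,0,0],[0,-21,120,0,0],[0,-28,160,0,0],[0,-35,200,0,0],[0,-42,238,0,0],[0,-49,275,0,0],[0,-54,302,0,0]]]'
python3 -m inch '[[[0,0,0,30,0],[0,0,0,65,0],[0,0,0,80,0],[0,0,0,80,0],[0,0,0,80,0]]]'
python3 -c "
from h import *
o=arm.get_obs();p=o['position'];T=R.from_quat(o['eef_rot']).as_matrix();print(p,T[:,0],T.T@(np.array([543,301.5,34])-p))"
```

```text
time_s: 20.6
position: [543.8, 301.5, 113.6]
eef_rot: [-0.04, 0.999, -0.0, -0.001]
ft_force: [0.6, 0.5, -0.8]
width: 24.7
gripper_force: 59.2
time_s: 21.02
position: [543.0, 297.7, 33.1]
eef_rot: [-0.039, 0.999, -0.001, -0.002]
ft_force: [-0.5, 1.1, -0.6]
width: 24.9
gripper_force: 59.2
[542.99270906 297.73220441  33.11231062] [-0.99692956 -0.07815148  0.00487803] [-0.29739718  3.75409394 -0.89591451]
```

```bash
python3 -m inch '[[[0,0,3,10,0],[0,0,3,18,0],[0,0,3,18,0],[55,0,3,18,0],[55,0,3,18,0],[55,0,3,18,0],[55,0,3,-20,0],[55,0,3,-55,0]]]'
python3 -m inch '[[[60,10,-10,-35,0],[60,20,-20,-70,0],[60,30,-30,-105,0],[60,40,-40,-140,0],[60,50,-45,-175,0],[60,60,-45,-205,0],[60,60,-45,-205,0],[60,60,-45,-205,0]]]'
python3 - <<'E'
from h import *
o=arm.get_obs(); im=np.ascontiguousarray(arm.camera("wrist")[:,:,::-1]); cv2.imwrite("pics/w11.png",im); np.save("w11.npy",np.r_[o["position"],o["eef_rot"]]); print(o["position"])
cv2.imwrite("pics/side1.png",cv2.resize(arm.camera("side")[150:370,200:440,::-1],None,fx=2.7,fy=2.7,interpolation=cv2.INTER_CUBIC))
E
```

```text
time_s: 21.68
position: [542.6, 300.5, 89.0]
eef_rot: [-0.039, 0.999, -0.001, -0.003]
ft_force: [1.1, 0.8, -0.3]
width: 47.0
gripper_force: 0.0
time_s: 22.35
position: [489.0, 252.2, 298.3]
eef_rot: [-0.039, 0.999, 0.001, 0.003]
ft_force: [0.4, 0.2, -0.6]
width: 51.4
gripper_force: 0.0
[488.96410416 252.23542712 298.29751623]
```

View pics/w11.png

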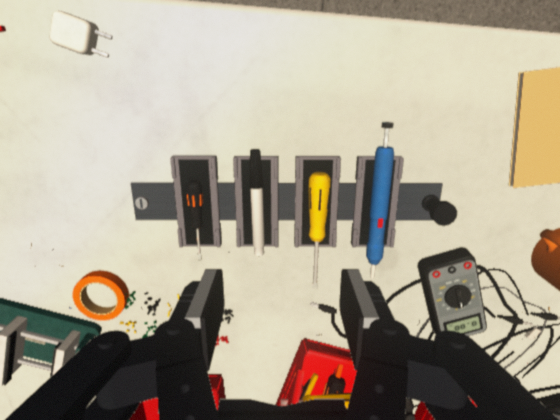

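View pics/side1.png

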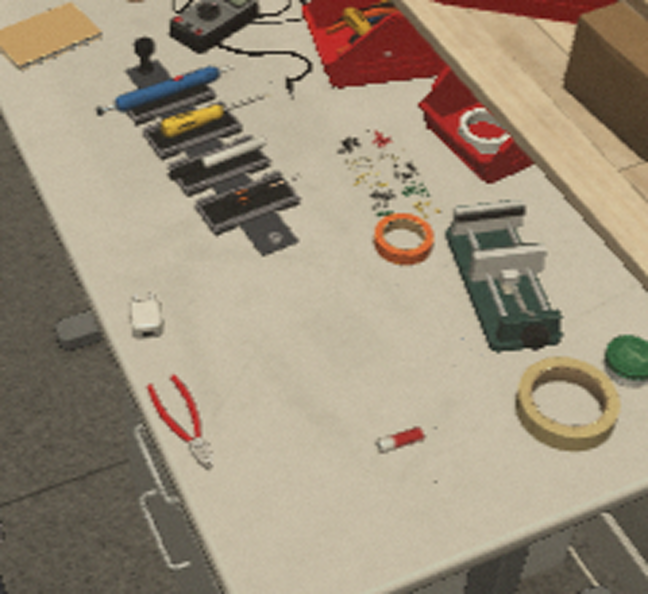

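All four lie on their pads in order and the cell has not moved. I do one numeric check in pad frames, then hand in.

```bash
python3 - <<'E'
from h import *
im,c=load("w11"); B=dict(b4=(555.3,151.6),b3=(549.4,226.6),b2=(543.9,301.5),b1=(538.2,376.5)); t=np.radians(4.4)
def rep(n,b,p,q,z):
    P=cast(c,[p,q],z)[:,:2]; d=(P.mean(0)-B[b]); v=P[1]-P[0]
    print(n,"x",d@[np.cos(t),np.sin(t)],"y",d@[-np.sin(t),np.cos(t)],"ang",np.degrees(np.arctan2(v[1],v[0])-t),"len",np.hypot(*v))
rep("small","b4",(193,181),(196,229),20); rep("pen","b3",(256,150),(259,255),18); rep("pump","b1",(387,124),(373,280),21); rep("big","b2",(319,172),(316,241),23.5)
E
```

```text
small x -0.285819037513552 y 0.11576693273449204 ang -1.107563685158684 len 62.16750601638361
pen x 0.00524477094466716 y 2.0595690272964218 ang 0.3614876643527553 len 136.3140513721467
pump x 2.161843071650702 y 1.5707902525059962 ang 0.355061985235639 len 201.75146774054758
big x 1.0839135715069161 y 0.2903099703723835 ang -0.39857352967547377 len 89.02098980583582
```

```bash
python3 -c "
from rig import arm
print(arm.hand_in())"
```

```text
the job is handed in; nothing more can be done
None
```

I handed in the job at about 22 s with the pump, yellow screwdriver, pen and small screwdriver laid in that order from the tall post; in the last wrist picture each was within about 2 mm and 1.2° of its pad, and the cell had not visibly moved (the hand-in returned no verdict).

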